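# Bed the cake plate on its three-point stand

## Robot

A 7-joint arm with a two-finger parallel gripper is mounted at the origin on a cart in front of the work surface, level with it; the furniture and walls round the work are solid. World frame = base frame: x ahead of the robot, y to its left, z up, the work surface at z = 0. Lengths are in m, angles in rad, forces in N, time in s.
With the tool pointing down it reaches from about 0.425 to 0.925 m from the base axis. Payload 6.8 kg.
Tool frame: the origin (TCP) lies on the front face of the gripper's body, between the roots of the fingers; the fingertips stand 73 mm ahead of it and the grasp point (between the pads) lies 54 mm ahead of it (env.nose_length is the distance from the TCP to the fingertips, in m); z points along the fingers, y is the direction in which the jaws open and shut (so a half turn about z gives the same grasp; the last joint's range is limited). The gripper opens to 85 mm and grips with 20 to 120 N. Pads are 22 mm wide; open, the fingers measure 114 mm over their backs; the gripper's body (76 mm by 85 mm) begins 54 mm behind the grasp point. The pads swing forward as they close: fully open they stand 13 mm farther back than shut.
Start: joints at [1.199, 0.477, 0.022, 1.555, -0.011, 1.109, -0.083], TCP at [0.176, -0.652, 0.304] pointing down, gripper open.
Joint ranges: [-2.96, 2.96], [-0.34, 2.1], [-1.41, 1.46], [0.24, 2.44], [-1.37, 4.51], [0.17, 1.92], [-2.96, 2.96]. Speed limits (rad/s): [2.39, 2.39, 3.14, 3.14, 3.14, 3.14, 3.14].

## Interface

Orientations are given as a unit quaternion [w, x, y, z].
In Python, from cell import env, kin, camera, calibration, job gives the robot as it stands. The module is installed in compiled form; this text tells all that it offers. Calls block until the motion is done:
- env.reach(position, orientation): joint-space move of the TCP to a pose.
- env.movel(position, velocity=0.15, rot=None, stop_force=None): straight line of the TCP; rot=None keeps the orientation; velocity is the mean speed in m/s. With stop_force (N) it stops when the force on the tool has changed by that much, and returns True; else False.
- env.goto_joints(angles): joint-space move.
- env.grip(opening, f_grip=None): finger opening in m; f_grip is the grip in N (None keeps the last); returns when the fingers have stopped.
- env.dwell(seconds).
- kin.inverse_kinematics(position, orientation): joint angles nearest the present ones, or None.
- env.get_state(): the state.
- camera(name): name is "side" or "top" or "wrist"; returns (picture, depth): 384x512x3 uint8, blue, green, red; 384x512 float32, m along the optical axis (not along the pixel's ray), 0 where there is no reading.
- calibration(name): a dict with "fx", "fy", "cx", "cy" (pixels), "rvec" (rotation vector, rad) and "tvec" (3), from world to camera coordinates, as OpenCV has them. Camera axes: x right, y down, z forward; pixel columns grow to the right and rows downward; lengths in m; the calibration is good to about 2 mm. A picture is of the moment at which its call begins: read the wrist's pose just before it. calibration takes no time and is no camera call; for the wrist camera it gives the pose at the moment of the call.
A pose or a line that the arm cannot do raises env.PlanningError and nothing moves.
- job.job_done(): hands the job in, once; it reports no verdict.
The state is a dict: "time": time; "qpos": joint angles; "joint_velocities": joint speeds; "joint_torque": joint torques, N m; "tcp_pos": TCP position; "orientation": TCP orientation; "force": force on the tool from outside, world axes, zero at the start; "torque": the same for the moment, N m; "opening": finger opening in m.
Only numpy, scipy, OpenCV 4.12 (cv2) and the standard library are available. Lean on these libraries where they do the work, as an engineer would, in place of code of your own. Each camera call takes 0.05 s, during which the arm holds its last target.

## Task

The plate of the cake stand was put back crooked: its three feet stand on the carrier between the three grooves they belong in. Without lifting it off or tipping it, nudge the plate round by its grips until all three feet drop into their grooves, then press it down firmly in the middle so that it is fully home, level and cannot rock, and let go. Leave the mug, the tin and the salt shaker where they stand.

Things in the scene. Friction and masses are not known exactly. Their poses are not given: they have to be found in the camera images.
- stand_centre (a point): Centre of the underside of the cake stand's foot, on the worktop; axes as the world's. The foot is fixed to the worktop: a dark steel base disc 188 mm across and 12 mm high, then a round blue drum 164 mm across with an open rim 52 mm high. The plate lies over it.
- track_centre (a point): Point on the stand's axis 50 mm above the worktop, level with the carrier's flat ring track inside the drum (radius 49 to 77 mm; in the middle a post 18 mm thick, top at 62 mm). Three radial V grooves, 120 degrees apart, 22 mm wide, flanks at 55 degrees, cross the track. The carrier is fixed; the direction of its grooves differs each time, is covered by the plate and is not told by these axes.
- plate_top (a point): Centre of the top face of the loose cake plate (0.6 to 0.95 kg, white disc 152 mm across, 10 mm thick, grey spot in the middle). Feet on the track: top face 84 mm above the worktop; all three feet in grooves: about 74 mm. A collar under the plate, round the post, keeps it within about 4 mm of the stand's axis. About 10 N straight down on the spot beds it.
- ear (a point): Middle of one of three alike wooden grip ears, 94 mm from the plate's axis along the plate's own x; the others are 120 degrees on either way. Each is 24 mm wide, 14 mm thick (this point is mid-thickness, 5 mm below the plate's top face) and sticks out to 106 mm from the axis. A level sideways push of 2 to 6 N turns the plate on the track; once in the grooves it stands firm, and over 13 N tips it.
- foot (a point): Lowest point of one of the plate's three black round-ended feet (16 mm thick, 24 mm long), 62 mm from its axis, under the ears, the disc's underside 24 mm above it. Any foot fits any groove. At the start the feet stand on the track and the plate must be turned 25 to 95 degrees, to left or right, to reach the next grooves.
- mug_centre (a point): Centre, half-way up, of a green and white mug, 101 mm high, 78 mm across without its handle; bystander.
- tin_centre (a point): Centre, half-way up, of a small food tin, 57 mm across, 72 mm high; bystander.
- salt_centre (a point): Centre, half-way up, of a salt shaker, 44 mm across, 90 mm high; bystander.

How it is judged:
On the way, in this order (a step that is already met when the one before it is completed fails the run):
1. the plate has dropped, level, with all three feet in the grooves (z of plate_top in the frame of stand_centre below 0.0765 m and angle between plate_top's own z axis and vertical below 0.03 rad), for 0.2 s.
2. the seated plate is pressed down in the middle with the fingers (more than 5 N) (z of plate_top in the frame of stand_centre below 0.0765 m and horizontal distance between the grasp point and plate_top below 0.04 m and contact force between the fingers and plate above 5 N), for 0.1 s.
At the end, for the whole second after the job is handed in: The plate is at rest on the stand with all three feet in the grooves: its top face 70 to 76 mm above the worktop, level within 0.02 rad, and centred on the stand within 4 mm (z of plate_top in the frame of stand_centre between 0.07 and 0.076 m and angle between plate_top's own z axis and vertical below 0.02 rad and horizontal distance between plate_top and stand_centre below 0.004 m and linear speed of plate below 0.01 m/s and angular speed of plate below 0.05 rad/s); the robot touches nothing.
It fails at once if the plate is lifted off the stand (its middle more than 20 mm above where it stood) (z of plate_top in the frame of stand_centre above 0.104 m).
It fails at once if the plate is tipped by more than 0.25 rad (angle between plate_top's own z axis and vertical above 0.25 rad).
It fails at once if a bystander is moved by more than 30 mm (distance of any of mug_centre, tin_centre, salt_centre from where it was at the start of the episode above 0.03 m).
It also fails if it takes over 56 s, if anything falls off the work surface, if the arm or the gripper's body presses on something with over 40 N, if the wrist force passes 120 N, or if a joint passes its speed limit or range.

## Working session

There is one attempt and no reset: what is moved stays moved. The work goes in short steps, each a Python script; the robot and the scene stay as the last script left them, time stands still between calls to the robot, and variables do not carry over. Pictures are saved under pics/ and viewed, and the job is handed in when it is done.

```bash
mkdir -p pics; ls; python3 - <<'E'
from cell import env, kin, camera, calibration, job
import cv2
for n in ("side","top"):
    p,d=camera(n); cv2.imwrite(f"pics/{n}0.png",p); 
    import numpy as np; np.save(f"pics/{n}0.npy",d); print(n,calibration(n))
s=env.get_state(); print(s["time"],s["tcp_pos"],s["orientation"],s["opening"],env.nose_length)
E
```

```text
pics
side {'fx': 348.230104696785, 'fy': 348.230104696785, 'cx': 250.914524841169, 'cy': 187.2381514626755, 'rvec': array([ 2.14991748, -0.37309171,  0.22431044]), 'tvec': array([-0.555147  ,  0.19050141,  0.69658446])}
top {'fx': 490.98977047946454, 'fy': 490.98977047946454, 'cx': 257.6601188688529, 'cy': 183.83492309889934, 'rvec': array([ 2.20369037, -2.19444718,  0.0305669 ]), 'tvec': array([0.0335437 , 0.59646284, 1.15456334])}
0.1 [ 0.17589072 -0.65125512  0.3030164 ] [-8.14949375e-04  9.91311404e-01  1.31533288e-01 -1.75122015e-04] 0.08542400776389454 0.0726
```

View pics/side0.png

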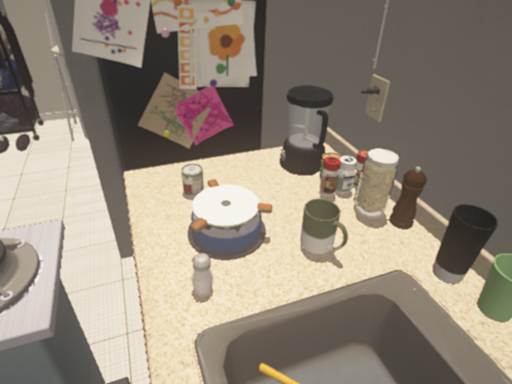

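View pics/top0.png

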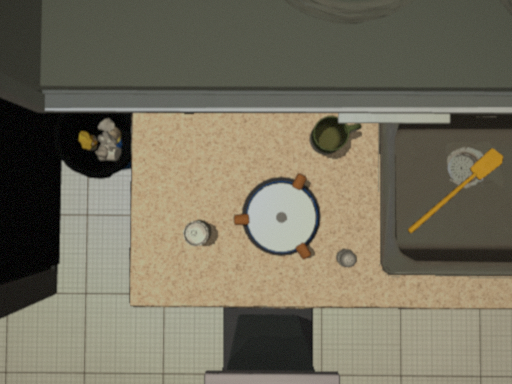

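The side view shows the plate at about (226,205) with ears at (199,226), (265,208) and (213,184). In the top view the spot is at about (281,217), with ears at (300,182), (241,220) and (304,251). The mug, tin and salt are at (330,135), (197,233) and (346,258).

```bash
cat > h.py <<'E'
import numpy as np, cv2
from cell import env, kin, camera, calibration, job
def ray(c,u,v,z):
    R,_=cv2.Rodrigues(c["rvec"]); o=-R.T@c["tvec"]
    d=R.T@np.array([(u-c["cx"])/c["fx"],(v-c["cy"])/c["fy"],1.])
    return o+d*(z-o[2])/d[2]
def blobs(m,amin=20):
    n,l,s,c=cv2.connectedComponentsWithStats(m.astype(np.uint8))
    return [(c[i],s[i,4]) for i in range(1,n) if s[i,4]>=amin]
def ears(p,c,z=0.084,box=(215,150,345,285)):
    h=cv2.cvtColor(p,cv2.COLOR_BGR2HSV)
    m=(h[...,0]<18)&(h[...,1]>140)&(h[...,2]>50)
    k=np.zeros_like(m);k[box[1]:box[3],box[0]:box[2]]=1
    return [(ray(c,u,v,z),a,(u,v)) for (u,v),a in blobs(m&k,25)]
def plate(p,c,z=0.084,box=(215,150,345,285)):
    g=cv2.cvtColor(p,cv2.COLOR_BGR2HSV)
    m=((g[...,1]<45)&(g[...,2]>150)).astype(np.uint8)
    k=np.zeros_like(m);k[box[1]:box[3],box[0]:box[2]]=1
    cs,_=cv2.findContours(m*k,cv2.RETR_EXTERNAL,cv2.CHAIN_APPROX_NONE)
    q=max(cs,key=cv2.contourArea); e=cv2.fitEllipse(cv2.convexHull(q))
    return ray(c,*e[0],z),e
E
python3 - <<'E'
from h import *
c=calibration("top"); p=cv2.imread("pics/top0.png"); d=np.load("pics/top0.npy")
R,_=cv2.Rodrigues(c["rvec"]);print("cam",-R.T@c["tvec"])
P,e=plate(p,c);print(P,e, "diam m",np.mean(e[1])/c["fx"]*d[230,290])
for E_,a,uv in ears(p,c,0.082):
    v=E_-P;print(E_,a,uv,np.hypot(*v[:2]),np.degrees(np.arctan2(v[1],v[0])))
def pt(u,v):
    z=d[v,u];X=np.array([(u-c["cx"])/c["fx"]*z,(v-c["cy"])/c["fy"]*z,z]);return R.T@(X-c["tvec"])
for n,u,v in (("plate",290,230),("plate",270,200),("mug",329,136),("tin",195,233),("salt",346,258),("shelf",250,101),("shelf2",250,60),("white",395,118)):print(n,pt(u,v))
b=cv2.resize(p[110:290,130:410],None,fx=2.8,fy=2.8,interpolation=cv2.INTER_CUBIC);cv2.imwrite("pics/topz.png",b)
E
```

```text
cam [0.55420228 0.02621637 1.17561989]
[ 0.52057582 -0.01661679  0.084     ] ((280.9769287109375, 216.85675048828125), (67.2335433959961, 67.56947326660156), 167.40589904785156) diam m 0.14924062576835073
[ 0.59979184 -0.05702651  0.082     ] 127 (np.float64(299.18110236220474), np.float64(181.29133858267716)) 0.088927630215874 -27.027062973853972
[0.5152579  0.07173919 0.082     ] 122 (np.float64(241.18852459016392), np.float64(219.04098360655738)) 0.08851587054944954 93.44433271799686
[ 0.44631063 -0.06633407  0.082     ] 126 (np.float64(303.2936507936508), np.float64(250.5)) 0.08937072727577695 -146.1994290293838
plate [ 0.49164633 -0.03662853  0.08492702]
plate [0.55785111 0.00784474 0.08306305]
mug [ 0.71129228 -0.13360443  0.00794674]
tin [0.48305851 0.17585946 0.07036654]
salt [ 0.43106658 -0.15960632  0.0890441 ]
shelf [0.653944   0.03826433 0.69165032]
shelf2 [0.65304134 0.03481334 0.83597485]
white [ 0.64384081 -0.11541018  0.65417135]
```

View pics/topz.png

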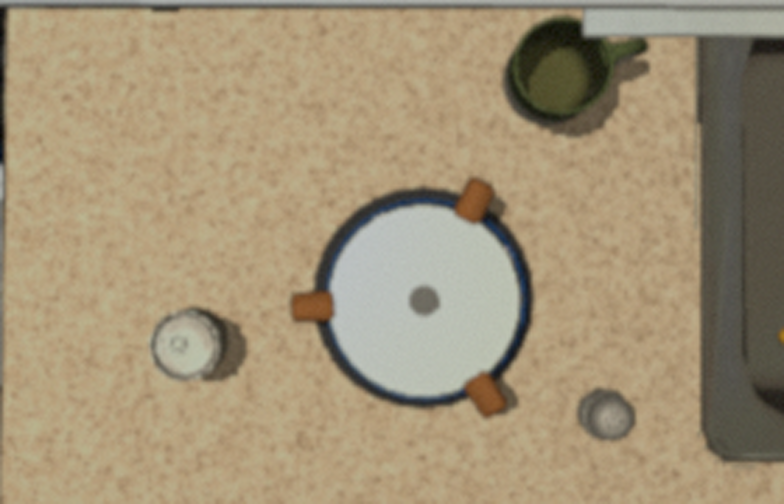

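Plate height (0.084), diameter (149 mm) and ear spacing (about 120°) all match the description. I'll push the left ear (93°) clockwise round the far side, with the shut fingers beside it. First, an IK check of that arc.

```bash
cat >> h.py <<'E'
C=np.array([0.5206,-0.0166])
def pose(th,gap=0.,r=0.097,tipz=0.060,flip=0,off=0.023,C=C):
    t=np.radians(th); er=np.array([np.cos(t),np.sin(t)]); et=np.array([-er[1],er[0]])
    xy=C+r*er+(off+gap)*et; psi=t-np.pi/2+flip*np.pi   # tool y radial
    psi=t+np.pi/2+flip*np.pi
    return np.array([*xy,tipz+env.nose_length]),np.array([0,np.cos(psi/2),np.sin(psi/2),0])
E
python3 - <<'E'
from h import *
for f in (0,1):
  for th in (100,93,60,30,0,-5):
    p,q=pose(th,flip=f); j=kin.inverse_kinematics(p,q); print(f,th,p.round(3),None if j is None else np.round(j,2))
p,q=pose(93,flip=1,tipz=.18,gap=.012);print(np.round(kin.inverse_kinematics(p,q),2))
E
```

```text
0 100 [0.481 0.075 0.133] [ 0.46  0.61 -0.93  2.09  0.7   0.79  0.84]
0 93 [0.493 0.079 0.133] [ 0.4   0.59 -0.87  2.06  0.65  0.78  0.76]
0 60 [0.549 0.079 0.133] [ 0.28  0.61 -0.7   1.94  0.55  0.79  0.32]
0 30 [0.593 0.052 0.133] [ 0.28  0.64 -0.64  1.85  0.51  0.82 -0.09]
0 0 [0.618 0.006 0.133] [ 0.3   0.65 -0.56  1.8   0.45  0.82 -0.48]
0 -5 [ 0.619 -0.002  0.133] [ 0.29  0.65 -0.54  1.79  0.44  0.82 -0.54]
1 100 [0.481 0.075 0.133] [ 0.15  0.47 -0.52  2.11  0.38  0.65 -2.03]
1 93 [0.493 0.079 0.133] [ 0.11  0.48 -0.48  2.08  0.36  0.66 -2.13]
1 60 [0.549 0.079 0.133] [-0.01  0.53 -0.32  1.96  0.25  0.69 -2.57]
1 30 [0.593 0.052 0.133] [-0.09  0.56 -0.13  1.87  0.1   0.71 -2.9 ]
1 0 [0.618 0.006 0.133] [-0.87  1.06  1.26  1.88 -1.14  1.16 -2.31]
1 -5 [ 0.619 -0.002  0.133] [-0.86  1.06  1.26  1.87 -1.14  1.16 -2.39]
[ 0.33  0.31 -0.72  2.01  0.26  0.91 -2.05]
```

```bash
python3 - <<'E'
from h import *
env.grip(0.0)
p,q=pose(93.4,gap=.012,tipz=.18); env.reach(p,q)
pic,d=camera("top"); cv2.imwrite("pics/top1.png",pic)
p,q=pose(93.4,gap=.012); print(env.nose_length, env.movel(p,0.1,stop_force=6))
pic,d=camera("top"); cv2.imwrite("pics/top2.png",pic)
pic,d=camera("side"); cv2.imwrite("pics/side2.png",pic[130:330,130:390].repeat(2,0).repeat(2,1))
s=env.get_state();print(s["time"],s["tcp_pos"],p,s["force"],s["opening"])
E
```

```text
0.0726 False
5.1583 [0.48024961 0.07819119 0.13312634] [0.47990889 0.07815354 0.1326    ] [-0.12500296 -0.30790571  0.54160223] -9.081948061715346e-06
```

View pics/side2.png

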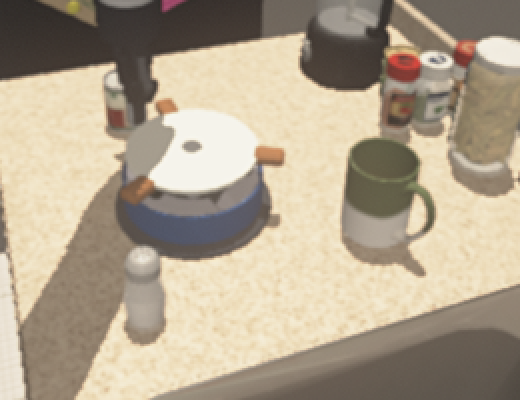

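View pics/top2.png

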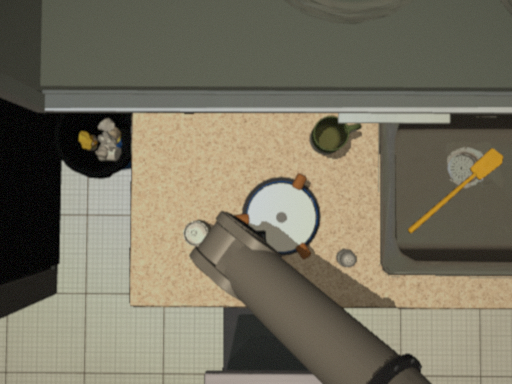

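The fingers sit on the near side of the left ear (side picture: fingers about (143,95), ear about (165,106)), and the tin is clear. Now pushing round with force monitoring.

```bash
cat > push.py <<'E'
from h import *
import sys
def push(th0,th1,step=2.,lim=8.5,v=0.03,F0=None):
    n=int(round(abs(th1-th0)/step)); last=None
    for k in range(1,n+1):
        th=th0+(th1-th0)*k/n
        p,q=pose(th); st=env.movel(p,v,rot=q,stop_force=7)
        s=env.get_state(); f=s["force"]-F0; t=np.radians(th)
        ft=f@[-np.sin(t),np.cos(t),0]; fr=f@[np.cos(t),np.sin(t),0]
        print("%.1f t%.2f ft %.1f fr %.1f fz %.1f %s"%(th,s["time"],ft,fr,f[2],st),flush=True)
        if st or np.hypot(ft,fr)>lim: return th
    return None
E
python3 - <<'E'
from push import *
F0=env.get_state()["force"]; np.save("F0.npy",F0)
p,q=pose(93.4,gap=.003); print(env.movel(p,.03,stop_force=5))
print(push(95,67,F0=F0))
pic,d=camera("top"); cv2.imwrite("pics/top3.png",pic)
pic,d=camera("side"); cv2.imwrite("pics/side3.png",pic[130:330,130:390].repeat(2,0).repeat(2,1))
E
```

```text
False
93.0 t5.88 ft -0.2 fr 0.6 fz -0.4 False
91.0 t6.15 ft 0.6 fr 0.3 fz -0.4 False
89.0 t6.42 ft 1.2 fr 1.4 fz -0.5 False
87.0 t6.68 ft 1.5 fr 0.2 fz 0.2 False
85.0 t6.95 ft 1.6 fr -0.5 fz -1.9 False
83.0 t7.22 ft 0.7 fr -1.6 fz -1.5 False
81.0 t7.48 ft 0.5 fr -0.8 fz -1.4 False
79.0 t7.75 ft 0.7 fr -0.3 fz -1.6 False
77.0 t8.02 ft 1.0 fr -1.5 fz -0.3 False
75.0 t8.28 ft 1.1 fr -0.8 fz 0.4 False
73.0 t8.55 ft 1.2 fr -0.6 fz -1.6 False
71.0 t8.82 ft 1.3 fr -0.7 fz -0.0 False
69.0 t9.08 ft 2.8 fr -0.7 fz 0.0 False
67.0 t9.35 ft 2.0 fr 1.1 fz -0.8 False
None
```

View pics/side3.png

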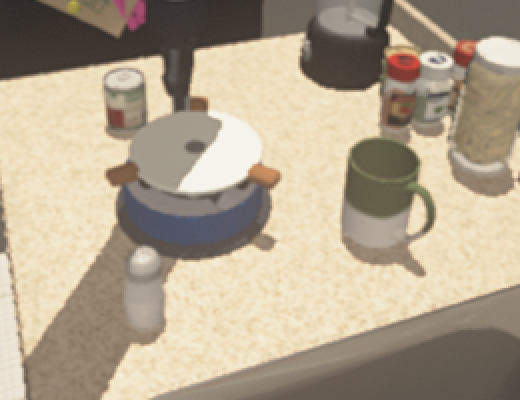

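The plate is turning: the pushed ear has moved to (200,103), the other two to (265,175) and (122,175), and it's still up on the track. Continuing.

```bash
python3 - <<'E'
from push import *
F0=np.load("F0.npy")
print(push(67,-3,F0=F0,lim=8))
pic,d=camera("top"); cv2.imwrite("pics/top4.png",pic);np.save("pics/top4.npy",d)
pic,d=camera("side"); cv2.imwrite("pics/side4.png",pic[130:330,130:390].repeat(2,0).repeat(2,1))
E
```

```text
65.0 t9.72 ft 2.2 fr -0.7 fz -0.7 False
63.0 t9.98 ft 1.5 fr -1.1 fz 0.1 False
61.0 t10.25 ft 1.6 fr 0.7 fz -1.1 False
59.0 t10.52 ft 1.7 fr 0.6 fz -1.1 False
57.0 t10.78 ft 1.8 fr 0.4 fz -0.2 False
55.0 t11.05 ft 2.2 fr 0.6 fz -0.6 False
53.0 t11.32 ft 1.7 fr 0.3 fz -0.5 False
51.0 t11.58 ft 0.4 fr 0.5 fz -0.7 False
49.0 t11.85 ft 0.9 fr 0.2 fz -0.6 False
47.0 t12.12 ft 0.3 fr 0.3 fz -0.7 False
45.0 t12.38 ft 0.5 fr 0.2 fz -0.8 False
43.0 t12.65 ft -0.2 fr 0.9 fz -0.2 False
41.0 t12.86 ft 1.1 fr 0.4 fz -0.4 True
41.0
```

View pics/side4.png

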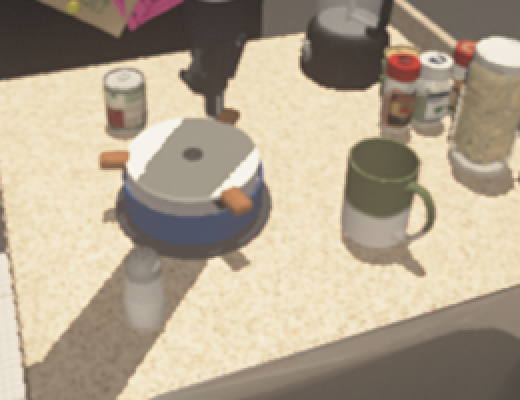

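View pics/top4.png

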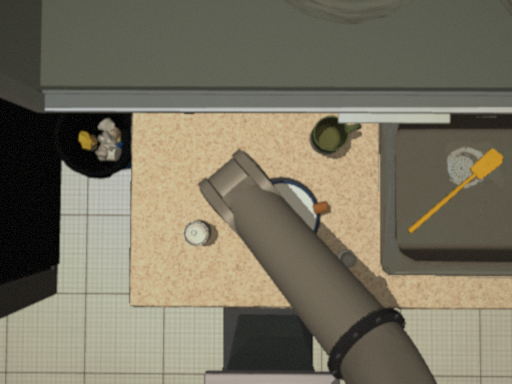

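The side view shows the plate has dropped onto the drum rim: the gap is nearly closed, with ears at (114,158), (237,200) and (228,116). I'll back off, lift clear and measure.

```bash
cat > meas.py <<'E'
from h import *
def meas(tag):
    c=calibration("top"); p,d=camera("top"); cv2.imwrite(f"pics/top{tag}.png",p)
    sp,sd=camera("side"); cv2.imwrite(f"pics/side{tag}.png",sp[130:330,130:390].repeat(2,0).repeat(2,1))
    R,_=cv2.Rodrigues(c["rvec"]); P,e=plate(p,c,.074)
    v,u=np.mgrid[:384,:512]; m=((u-e[0][0])**2+(v-e[0][1])**2<30**2)&(d>0)
    h=cv2.cvtColor(p,cv2.COLOR_BGR2HSV); m&=(h[...,1]<60)
    z=d[m];X=np.stack([(u[m]-c["cx"])/c["fx"]*z,(v[m]-c["cy"])/c["fy"]*z,z],1);W=(X-c["tvec"])@R
    ok=abs(W[:,2]-np.median(W[:,2]))<.012;W=W[ok]
    A=np.c_[W[:,:2]-P[:2],np.ones(len(W))];s=np.linalg.lstsq(A,W[:,2],rcond=None)[0]
    print("plate",P.round(4),"ell",e,"fit z %.4f tilt %.4f rad n%d"%(s[2],np.hypot(*s[:2]),len(W)),s[:2])
    for E_,a,uv in ears(p,c,0.072):
        w=E_-P;print(" ear",E_.round(4),a,"r %.4f ang %.1f"%(np.hypot(*w[:2]),np.degrees(np.arctan2(w[1],w[0]))))
E
python3 - <<'E'
from meas import *
p,q=pose(41,gap=.015); env.movel(p,.08,rot=q)
p,q=pose(41,gap=.015,tipz=.18); env.movel(p,.15,rot=q)
# move aside to the robot's right, out of the top view
p,q=pose(41,gap=.0,tipz=.22); p[:2]=[0.35,0.36]; env.reach(p,q)
print(env.get_state()["time"]); meas(5)
E
```

```text
15.575
plate [ 0.5207 -0.0187  0.074 ] ell ((281.73992919921875, 216.68112182617188), (66.64423370361328, 67.38389587402344), 144.09353637695312) fit z 0.0759 tilt 0.0026 rad n2820 [-0.00169579  0.00199596]
 ear [0.5847 0.0428 0.072 ] 118 r 0.0888 ang 43.9
 ear [ 0.5423 -0.1057  0.072 ] 126 r 0.0896 ang -76.1
 ear [0.4348 0.0051 0.072 ] 122 r 0.0891 ang 164.5
```

View pics/side5.png

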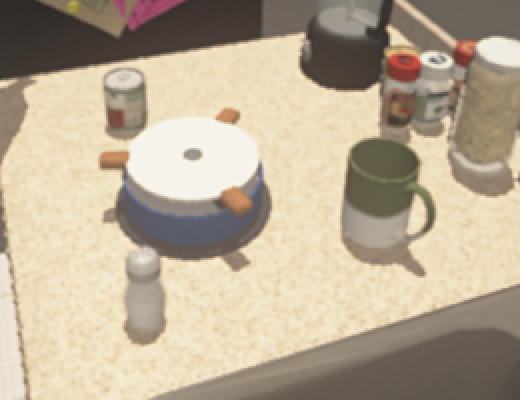

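View pics/top5.png

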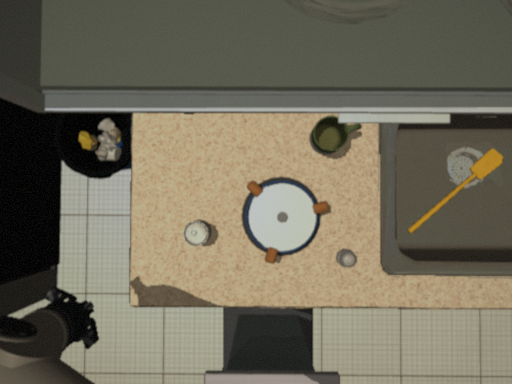

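The plate is down and level, with ears at 44°, -76° and 164.5°. I'll calibrate the depth height against the known 84 mm start height.

```bash
python3 - <<'E'
import meas
from h import *
meas.camera=lambda n:(cv2.imread("pics/top0.png"),np.load("pics/top0.npy")) if n=="top" else (cv2.imread("pics/side0.png"),None)
meas.meas("base")
E
```

```text
plate [ 0.5203 -0.017   0.074 ] ell ((280.9769287109375, 216.85675048828125), (67.2335433959961, 67.56947326660156), 167.40589904785156) fit z 0.0858 tilt 0.0013 rad n2818 [0.00074695 0.00110074]
 ear [ 0.6002 -0.0578  0.072 ] 127 r 0.0897 ang -27.0
 ear [0.5149 0.0722 0.072 ] 122 r 0.0893 ang 93.4
 ear [ 0.4453 -0.0672  0.072 ] 126 r 0.0902 ang -146.2
```

The drop is 9.9 mm, so the top is at about 74.1 mm: seated, with 0.003 rad of tilt. Now pressing on the spot.

```bash
python3 - <<'E'
from meas import *
q=pose(41)[1]; nl=env.nose_length; xy=[0.5207,-0.0182]
env.reach(np.array([*xy,.18+nl]),q)
env.movel(np.array([*xy,.092+nl]),.12)
F0=env.get_state()["force"]
st=env.movel(np.array([*xy,.066+nl]),.02,stop_force=10)
for i in range(4):
    s=env.get_state(); print(st,s["time"],s["tcp_pos"][2]-nl,s["force"]-F0); env.dwell(.15)
s=env.get_state(); f=s["force"][2]-F0[2]
if f<12:
    st=env.movel(s["tcp_pos"]-[0,0,.004],.01,stop_force=max(2,13-f)); env.dwell(.4); s=env.get_state(); print(st,s["tcp_pos"][2]-nl,s["force"]-F0)
env.movel(np.array([*xy,.18+nl]),.1)
p,_=pose(41,tipz=.22); p[:2]=[0.35,0.36]; env.reach(p,q); env.dwell(.3)
print(env.get_state()["time"],env.get_state()["force"]); meas(6)
E
```

```text
True 18.9917 0.07371775102387151 [-1.26251421 -1.30699899  6.25711014]
True 19.1417 0.07370860465092904 [-1.57741082 -0.81102029  5.41617628]
True 19.2917 0.07371158213146506 [-2.14488301  0.39824125  5.75801035]
True 19.4417 0.07372418688556115 [-2.02362914 -0.55161114  5.58076636]
True 0.07370458995308507 [-1.46826046 -0.7195647   5.03194569]
23.2583 [-0.50146102 -0.51216834  0.12517043]
plate [ 0.5207 -0.0187  0.074 ] ell ((281.7368469238281, 216.68344116210938), (66.62407684326172, 67.31379699707031), 137.95228576660156) fit z 0.0757 tilt 0.0002 rad n2815 [ 0.0001328  -0.00018696]
 ear [0.5847 0.0427 0.072 ] 121 r 0.0887 ang 43.8
 ear [ 0.5423 -0.1056  0.072 ] 125 r 0.0896 ang -76.1
 ear [0.435  0.0049 0.072 ] 121 r 0.0888 ang 164.6
```

View pics/side6.png

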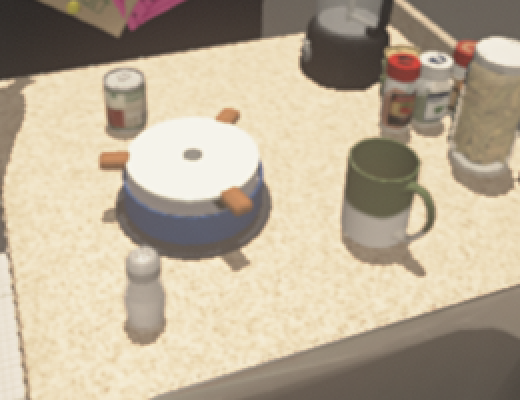

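The plate went down another 0.2 mm and is level, but the held force was only about 5-6 N because the stop triggered on a transient. There's time to spare, so I'll press again in small steps until a held force of about 15 N.

```bash
python3 - <<'E'
from meas import *
q=pose(41)[1]; nl=env.nose_length; xy=[0.5207,-0.0182]
env.reach(np.array([*xy,.18+nl]),q)
env.movel(np.array([*xy,.082+nl]),.12); env.dwell(.2)
F0=env.get_state()["force"]
z=.076
while z>.062:
    st=env.movel(np.array([*xy,z+nl]),.01,stop_force=25); env.dwell(.15)
    s=env.get_state(); f=s["force"]-F0; print(st,round(z,4),round(s["tcp_pos"][2]-nl,5),f.round(1))
    if f[2]>13: break
    z-=.0007
env.dwell(.4); print(env.get_state()["force"]-F0)
env.movel(np.array([*xy,.18+nl]),.1)
p,_=pose(41,tipz=.22); p[:2]=[0.35,0.36]; env.reach(p,q); env.dwell(.3)
print(env.get_state()["time"],env.get_state()["force"]); meas(7)
E
```

```text
False 0.076 0.07603 [-1.2 -0.2 -0.5]
False 0.0753 0.0753 [-0.2 -0.  -0.5]
False 0.0746 0.0746 [-0.3 -0.5  0.3]
False 0.0739 0.07387 [-0.5  0.1 -0.5]
False 0.0732 0.07376 [-1.1 -0.7  6.1]
False 0.0725 0.07364 [-5.8 -1.8 12.1]
False 0.0718 0.07356 [-7.3 -2.1 20.1]
[-6.71760503 -2.20229179 20.80592514]
32.8417 [-0.02962268 -0.6572454  -0.61195435]
plate [ 0.5207 -0.0187  0.074 ] ell ((281.7393493652344, 216.6632080078125), (66.64859008789062, 67.33023834228516), 141.37879943847656) fit z 0.0757 tilt 0.0018 rad n2816 [0.00135382 0.00121907]
 ear [0.5846 0.0428 0.072 ] 120 r 0.0887 ang 43.9
 ear [ 0.5423 -0.1058  0.072 ] 126 r 0.0897 ang -76.1
 ear [0.4348 0.0049 0.072 ] 121 r 0.0891 ang 164.7
```

View pics/side7.png

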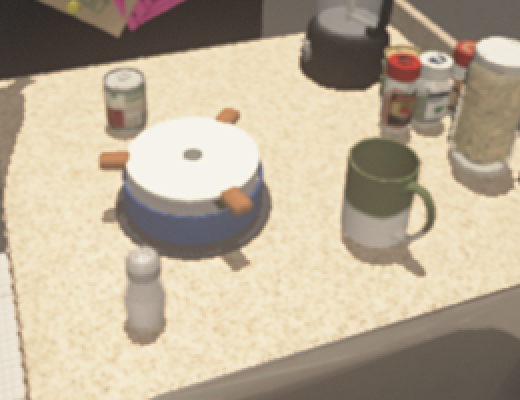

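The plate didn't move under a held 20 N, is level, and the bystanders are where they were. Handing in.

```bash
python3 - <<'E'
from cell import env,job
job.job_done(); print(env.get_state()["time"])
E
```

```text
the job is handed in; nothing more can be done
the job is handed in; nothing more can be done
```

The plate is seated in its grooves and the job is handed in; I was given no verdict.

- **Turning:** I pushed the left ear clockwise about 50° with the shut fingers, at up to about 3 N, until the plate dropped.
- **Height:** Depth readings showed a drop of 9.9 mm at first and 10.1 mm after pressing. From the known 84 mm start, that puts the top face at about 74 mm.
- **Pressing:** The first press held only 5–6 N because its force stop triggered early. I pressed again in small steps to a held 20 N, and the plate's measured position did not change.
- **Last checks:** Tilt measured under 0.003 rad, and the three ears sit 120° apart. The arm is clear of the stand, and the mug, tin and salt shaker look unmoved in the pictures. The last reading before hand-in was 32.8 s, against the 56 s limit.
- **Not settled:** Raw depth readings run about 1.8 mm high, so I corrected them against the start height. I did not measure the plate's centring on the stand separately. Its measured centre shifted about 1.7 mm when it dropped.

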